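# Tighten the annealing burner's gland nut and hang up the wrench

### The arm

A 7-joint arm with a two-finger parallel gripper is mounted at the origin on the work surface. World frame = base frame: x ahead of the robot, y to its left, z up, the work surface at z = 0. Lengths are in mm, angles in rad, forces in N, time in s.
With the tool pointing down it reaches from about 425 to 950 mm from the base axis. Payload 16.7 kg.
Tool frame: the origin (TCP) lies between the finger pads; the fingertips stand 19 mm ahead of it and the grasp point (between the pads) is the TCP (robot.tcp_to_tips is the distance from the TCP to the fingertips, in mm); y points along the fingers, z is the direction in which the jaws open and shut, and the axes are right-handed (so a half turn about y gives the same grasp; the last joint's range is limited). The gripper opens to 94 mm and grips with 3 to 60 N. Pads are 16 mm wide; open, the fingers measure 119 mm over their backs; the gripper's body (75 mm by 177 mm) begins 78 mm behind the grasp point.
Start: joints at [1.071, 0.426, 0.074, 1.606, -0.034, 1.111, -0.067], TCP at [231.931, -633.864, 224.467] pointing down, gripper open.
Joint ranges: [-2.85, 2.85], [-0.5, 2.14], [-1.23, 1.37], [0.21, 2.46], [-1.02, 4.16], [0.16, 2.05], [-2.73, 2.73]. Speed limits (rad/s): [1.89, 1.89, 2.39, 2.39, 3.01, 3.01, 3.01].

### API

Orientations are given as [roll, pitch, yaw] about the fixed x, y, z axes, in that order (R = Rz(yaw) Ry(pitch) Rx(roll)).
In Python, from plant import robot, hand, imaging, get_time_s, get_joint_pos, get_dq, get_effort, get_ee_pos, get_tool_rot, get_wrist_force, get_torque, get_width gives the robot as it stands. Calls block until the motion is done:
- robot.move_pose(position, orientation): joint-space move of the TCP to a pose.
- robot.move_straight(position, ori=None, speed=150, max_force=None): straight line of the TCP; ori=None keeps the orientation; speed is the mean speed in mm/s. With max_force (N) it stops when the force on the tool has changed by that much, and returns True; else False.
- robot.move_joints(angles): joint-space move.
- hand.let_go() and hand.gripper_close(): open the fingers fully, or close them until they stop; the grip force is fixed at half the most.
- robot.wait(seconds).
- robot.ik(position, orientation): joint angles nearest the present ones, or None.
- imaging.capture(name): name is "scene" or "side" or "wrist"; returns a dict with "color" (480x640x3 uint8, red, green, blue), "fx", "fy", "cx", "cy" (pixels), "k1" (the pictures are not rectified: a ray, as slopes to the right and down, at radius r is drawn at 1 + k1 r^2 times it, then the intrinsics apply), "cam_to_world" (4x4, takes a point from camera to world coordinates); the wrist camera has in their place "T_tool_cam" (4x4, takes a point from camera to tool coordinates, whose origin is the TCP and whose axes are the tool frame's). Camera axes: x right, y up, looking along -z (the intrinsics and any distortion apply to the point x, -y, -z); pixel columns grow to the right and rows downward; lengths in mm; the calibration is good to about 2 mm. A picture is of the moment at which its call begins: read the wrist's pose just before it. There is no depth.
A pose or a line that the arm cannot do raises robot.IKError and nothing moves.
- robot.job_done(): hands the job in, once; it reports no verdict.
Readings, each from a call of its own:
- get_time_s(): time.
- get_joint_pos(): joint angles.
- get_dq(): joint speeds.
- get_effort(): joint torques, N m.
- get_ee_pos(): TCP position.
- get_tool_rot(): TCP orientation.
- get_wrist_force(): force on the tool from outside, world axes, zero at the start.
- get_torque(): the same for the moment, N m.
- get_width(): opening from 0.0 (shut) to 1.0 (fully open).
Only numpy, scipy, OpenCV 4.12 (cv2) and the standard library are available. Lean on these libraries where they do the work, as an engineer would, in place of code of your own. Each camera call takes 0.05 s, during which the arm holds its last target.

### The job

Run the burner's brass gland nut finger-tight by turning it clockwise directly with the fingers until its rib points at the single-bar mark, let go of it, then put the open-ended wrench on it and give it one more quarter turn clockwise, until the rib points at the double-bar mark and not beyond. Do not use the wrench before the nut is finger-tight, nor the fingers on the nut after. Then hang the wrench handle-down in the empty wide ring so that its head rests on the ring, and leave the hammer, the bowl and the can where they are.

Things in the scene. Friction and masses are not known exactly. Their poses are not given: they have to be found in the camera images.
- block: Burner gas block, fixed: dark steel, 110 x 110 x 55 mm tall, origin under its centre; the nut turns on its vertical centre line on a 48 mm boss. On top, 39 to 54 mm from the centre and up to 67 mm high, are two steel marks: a single bar on the +y side (finger-tight) and a pair of bars on the +x side (final), a quarter turn clockwise from the first seen from above.
- nut_centre (a point): Centre of the brass nut's hexagon, 81 mm above the bench; turns with the nut. Hexagon 36 mm across flats, 69 to 93 mm above the bench; flats face this point's x axis and every 60 degrees. Below it a 54 mm flange (63 to 69 mm) with a small rib projecting along point +x to 36 mm radius. A 12 mm copper tube stands up on the axis to 121 mm above the bench.
- nut (a joint): Nut angle, rad, growing clockwise from above: 0 = rib at the single bar (finger-tight), 1.571 = rib at the double bar (final). Starts between -2.4 and -1.2; limits -2.6, 2.3. Stays where left. Turning it clockwise takes about 0.1 N m at -2.4, 0.45 at 0, rising evenly to 0.7 at 1.57; turning a tight nut back takes only about 0.1.
- wrench_grip (a point): Loose open-ended steel wrench, 200 mm long, 14 mm thick, about 0.35 kg, lying flat. This point: on its handle at half thickness; x axis towards the jaw, z normal to the flat. Handle 22 mm wide, from x = -118 mm to the head at x = +30; head 68 mm wide, x = +30 to +82 mm. Centre of mass about 18 mm behind this point.
- wrench_jaw (a point): Centre of the wrench's jaw, 65 mm from wrench_grip along the wrench. The jaw is a slot 38.4 mm wide, open towards the wrench's +x, with its bottom 22 mm behind this point; the prongs end 17 mm ahead of it.
- wrench_shoulder (a point): Middle of the rear edge of the wrench's head, 30 mm from wrench_grip along the wrench: the part that rests on the ring when hung.
- ring_top (a point): Centre of the top face of the empty wide ring, 190 mm above the bench: horizontal steel ring, 44 mm hole, 62 mm outer diameter, 6 mm thick, fixed to an upright post (14 mm diameter, 197 mm high) 55 mm from the centre on this point's +x side, on a 70 x 70 x 10 mm base plate.
- punch_top (a point): Top of a steel punch (28 mm head diameter, 232 mm above the bench) that hangs, fixed, in the narrow ring (36 mm outer diameter, 184 to 190 mm high) of a similar second stand, whose post stands 55 mm on this point's +x side. An obstacle.
- hammer_grip (a point): Hammer lying on the bench, a bystander, 190 mm long; this point is on its handle.
- bowl: Steel bowl, a bystander, 120 mm diameter, 65 mm tall; origin at the centre of its underside.
- can: Aluminium can, a bystander, 68 mm diameter, 100 mm tall; origin at the centre of its underside.

How it is judged (in metres and radians):
On the way, in this order (a step that is already met when the one before it is completed fails the run):
1. the nut is finger-tight: rib at the single bar within 0.17 rad, fingers off it (value of joint nut between -0.17 and 0.17 rad and contact force between the fingers and nut below 0.1 N), for 0.2 s.
2. the wrench is turning the nut past finger-tight (value of joint nut above 0.4 rad and contact force between wrench and nut above 1 N), for 0.1 s.
3. the nut has had its quarter turn, within 0.17 rad (value of joint nut between 1.4 and 1.74 rad), for 0.2 s.
At the end, for the whole second after the job is handed in: The nut's rib is at the double bar within 0.17 rad (10 degrees); the wrench hangs freely (a slight swing is fine, under 0.15 m/s), jaw up within 0.4 rad of vertical, its shoulder within 25 mm of the ring's centre sideways and from 10 mm below to 15 mm above the ring's top (all of step 3 and angle between wrench_grip's own x axis and vertical below 0.4 rad and horizontal distance between wrench_shoulder and ring_top below 0.025 m and z of wrench_shoulder in the frame of ring_top between -0.01 and 0.015 m and linear speed of wrench below 0.15 m/s); the robot touches nothing.
It fails at once if the wrench pushes on the nut before it is finger-tight (value of joint nut below -0.2 rad and contact force between wrench and nut above 1 N).
It fails at once if the fingers turn the nut past finger-tight (value of joint nut above 0.25 rad and contact force between the fingers and nut above 2 N).
It fails at once if the nut is overtightened (value of joint nut above 1.78 rad).
It fails at once if the hammer, the bowl or the can is moved by more than 30 mm (distance of any of hammer_grip, bowl, can from where it was at the start of the episode above 0.03 m).
It also fails if it takes over 72 s, if anything falls off the work surface, if the arm or the gripper's body presses on something with over 40 N, if the wrist force passes 120 N, or if a joint passes its speed limit or range.

## Working session

There is one attempt and no reset: what is moved stays moved. The work goes in short steps, each a Python script; the robot and the scene stay as the last script left them, time stands still between calls to the robot, and variables do not carry over. Pictures are saved under pics/ and viewed, and the job is handed in when it is done.

```bash
ls; mkdir -p pics
python3 - <<'E'
from plant import *
import cv2
for n in ["scene","side","wrist"]:
    d=imaging.capture(n)
    cv2.imwrite(f"pics/{n}0.png",cv2.cvtColor(d["color"],cv2.COLOR_RGB2BGR))
    print(n,{k:(v.tolist() if hasattr(v,'tolist') else v) for k,v in d.items() if k!="color"})
print(get_time_s(),get_ee_pos(),get_tool_rot(),get_width(),get_wrist_force(),robot.tcp_to_tips)
E
```

```text
pics
scene {'fx': 563.6827773003478, 'fy': 563.6827773003478, 'cx': 312.4280599506864, 'cy': 243.29235490023643, 'k1': -0.09240881126208059, 'cam_to_world': [[-0.361217105116101, -0.496009262242268, 0.7896182715346857, 1499.4187339796142], [0.9324813608622076, -0.19137224058411806, 0.30635792331581624, 365.0328400449238], [-0.0008453496961999871, 0.8469660425918473, 0.5316463185993069, 799.9996538906485], [0.0, 0.0, 0.0, 1.0]]}
side {'fx': 443.8425842506369, 'fy': 443.8425842506369, 'cx': 311.44570974112355, 'cy': 240.801602626523, 'k1': -0.08477292835165372, 'cam_to_world': [[-0.9571316307829548, 0.21533890451407559, -0.19372195940945672, 349.4359176945338], [-0.2892731535355483, -0.676378504942136, 0.6773722467711827, 611.4143895453683], [0.014835228288115046, 0.7043729653066753, 0.7096750254494806, 850.4959582117467], [0.0, 0.0, 0.0, 1.0]]}
wrist {'fx': 351.7630892331227, 'fy': 351.7630892331227, 'cx': 322.950886278598, 'cy': 236.9155281341228, 'k1': -0.0017990776959467087, 'T_tool_cam': [[-0.0005957801801072421, -0.9595764413817024, -0.28144750521403467, -83.34708797307701], [-9.906135609991516e-05, 0.28144761041662875, -0.9595765903655717, -159.84844498010725], [0.9999998176163951, -0.0005438161422975633, -0.00026273785158951166, -0.037552751197544865], [0.0, 0.0, 0.0, 1.0]]}
0.15 [ 231.79654298 -633.61141057  223.97437996] [-1.57175041e+00 -8.09242703e-05 -2.79086217e+00] 1.002720384507424 [-0.16446441  0.24546002  0.21644555] 19.0
```

View pics/scene0.png

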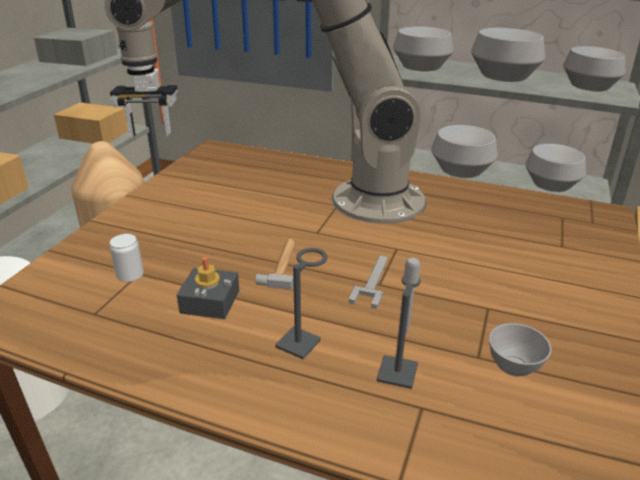

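View pics/side0.png

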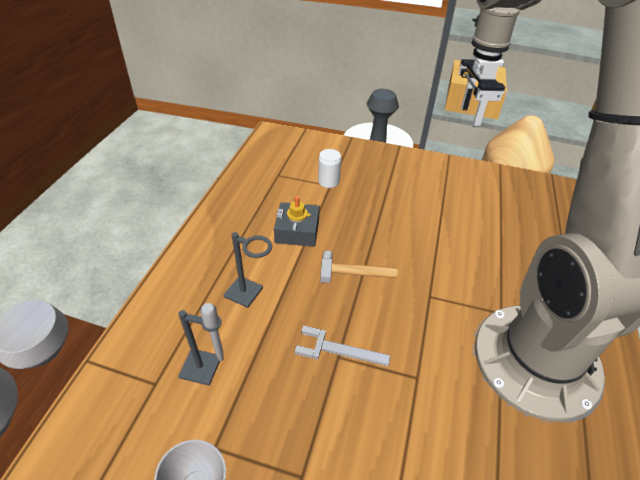

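View pics/wrist0.png

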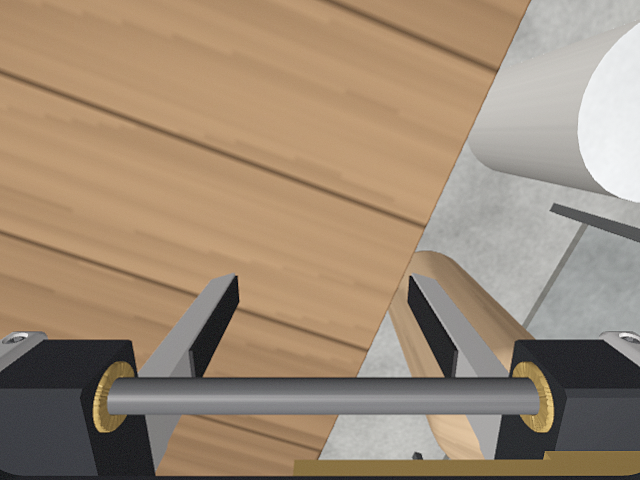

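```bash
cat > h.py <<'E'
import numpy as np, cv2
from plant import *
from scipy.spatial.transform import Rotation as Rot
def eul(r): return Rot.from_euler('xyz',r).as_matrix()
def toeul(R): return Rot.from_matrix(R).as_euler('xyz')
def cap(name,save=None):
    T=None
    if name=='wrist':
        p=np.array(get_ee_pos());R=eul(get_tool_rot())
        T=np.eye(4);T[:3,:3]=R;T[:3,3]=p
    d=imaging.capture(name)
    d['T']=np.array(d['cam_to_world']) if T is None else T@np.array(d['T_tool_cam'])
    if save:
        cv2.imwrite(f'pics/{save}.png',cv2.cvtColor(d['color'],cv2.COLOR_RGB2BGR))
        np.savez(f'pics/{save}.npz',**d)
    return d
def load(s):
    z=np.load(f'pics/{s}.npz'); return {k:(z[k] if z[k].ndim else float(z[k])) for k in z.files}
def ray(d,u,v):
    x=(u-d['cx'])/d['fx'];y=(v-d['cy'])/d['fy']
    rd=np.hypot(x,y);r=rd
    for _ in range(30): r=rd/(1+d['k1']*r*r)
    s=r/rd if rd>0 else 1
    v=d['T'][:3,:3]@np.array([x*s,-y*s,-1.])
    return d['T'][:3,3],v/np.linalg.norm(v)
def plane(d,u,v,z):
    o,w=ray(d,u,v); return o+w*(z-o[2])/w[2]
def proj(d,P):
    q=d['T'][:3,:3].T@(np.asarray(P,float)-d['T'][:3,3])
    x,y=q[0]/-q[2],-q[1]/-q[2]; f=1+d['k1']*(x*x+y*y)
    return np.array([d['cx']+d['fx']*x*f,d['cy']+d['fy']*y*f])
def tri(obs):
    A=np.zeros((3,3));b=np.zeros(3);L=[]
    for d,u,v in obs:
        o,w=ray(d,u,v);M=np.eye(3)-np.outer(w,w);A+=M;b+=M@o;L.append((o,w))
    P=np.linalg.solve(A,b); return P,[np.linalg.norm(np.cross(P-o,w)) for o,w in L]
E
python3 - <<'E'
from h import *
s=cap('scene','s1');d=cap('side','d1')
def crop(n,src,x0,y0,x1,y1,k):
    im=cv2.imread(f'pics/{src}.png')[y0:y1,x0:x1]
    cv2.imwrite(f'pics/{n}.png',cv2.resize(im,None,fx=k,fy=k,interpolation=cv2.INTER_CUBIC))
crop('c1','s1',170,220,430,400,3); crop('c2','d1',170,170,410,390,3)
E
```

```text
(no output)
```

View pics/c1.png

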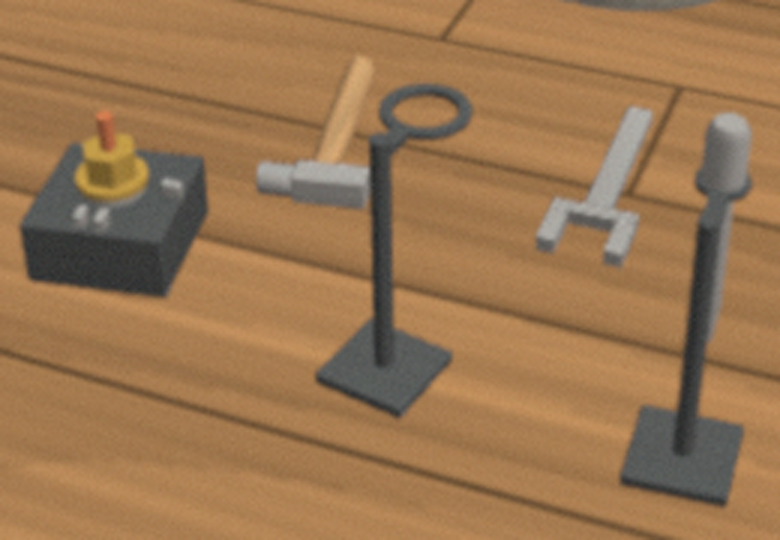

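View pics/c2.png

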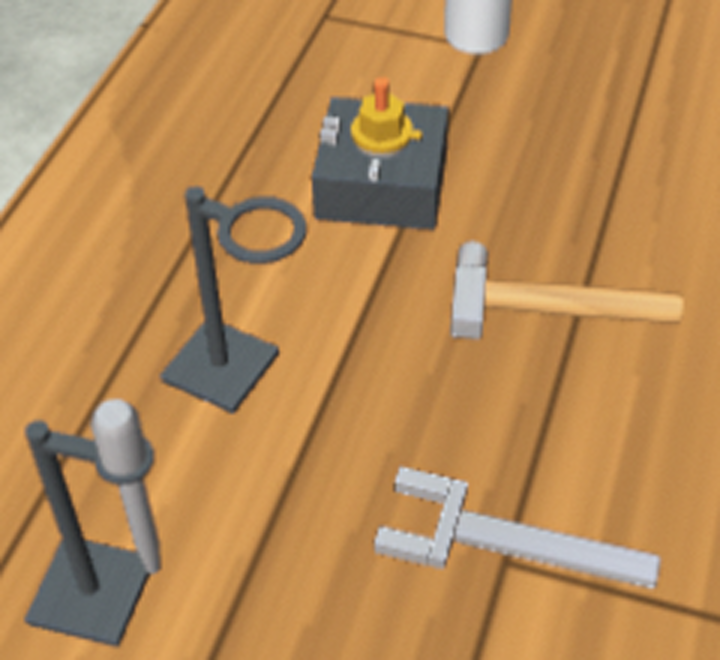

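Run:
```python
from h import *
s=load('s1');d=load('d1')
C1=lambda x,y:(s,170+x/3,220+y/3); C2=lambda x,y:(d,170+x/3,170+y/3)
def t(n,a,b,z):
    P,e=tri([C1(*a),C2(*b)]); print(n,P.round(1),np.round(e,1),plane(*C1(*a),z).round(1),plane(*C2(*b),z).round(1))
t('tube',(105,116),(381,83),121)
t('ring',(426,108),(262,228),190)
t('post wide',(381,141),(196,194),197)
t('punchtop',(729,120),(117,407),232)
t('post narrow',(709,208),(38,432),197)
t('wr rear',(640,112),(657,570),14)
t('prongA end',(545,245),(398,478),14)   # left prong in scene
t('prongB end',(615,258),(378,540),14)
t('hammer head',(313,180),(470,290),20)
t('hammer end',(362,62),(680,305),20)
t('single mark',(172,184),(375,165),67)
t('double',(90,212),(330,125),67)
```

```text
tube [ 629.9 -225.   118.3] [0.6 0.6] [ 634.  -221.9  121. ] [ 628.9 -222.8  121. ]
ring [633.2  27.7 187.3] [0.5 0.5] [637.5  29.7 190. ] [632.1  29.5 190. ]
post wide [687.   17.4 193.6] [1.3 1.3] [692.7  20.8 197. ] [685.5  18.8 197. ]
punchtop [640.7 226.6 231.4] [1.9 1.9] [643.3 228.6 232. ] [640.5 224.7 232. ]
post narrow [692.8 232.8 199.5] [2.4 2.4] [687.6 229.8 197. ] [694.  234.1 197. ]
wr rear [318.2 100.1   6.7] [0.8 0.8] [329.8 103.3  14. ] [318.4 103.6  14. ]
prongA end [518.2  79.4   4.3] [1.1 1.1] [531.  84.  14.] [516.2  84.3  14. ]
prongB end [515.8 134.3   5.1] [0.7 0.7] [527.2 137.5  14. ] [514.  138.5  14. ]
hammer head [ 515.3 -113.9   11.6] [0.6 0.6] [ 525.3 -109.5   20. ] [ 513.6 -105.8   20. ]
hammer end [ 343.1 -145.3   16. ] [0.3 0.3] [ 349.4 -142.4   20. ] [ 343.1 -142.1   20. ]
single mark [ 621.3 -179.9   63.8] [1.3 1.3] [ 626.3 -175.9   67. ] [ 620.3 -178.5   67. ]
double [ 675.4 -217.2   64.7] [0.5 0.5] [ 678.4 -214.8   67. ] [ 674.6 -215.5   67. ]
```

Run:
```python
from h import *
s=load('s1');d=load('d1')
P=plane(d,170+420/3,170+134/3,66);print('rib tip',P, np.degrees(np.arctan2(P[1]+223.5,P[0]-630)))
P=plane(s,127,275,0);print('can bottom front',P,plane(s,124,239,100)); print('bowl',plane(s,519,345,65))
print(plane(d,330,158,100))
D=lambda y:[-np.pi/2,0,np.radians(y)]
for name,p in [('nut',[630,-224,93]),('wrench',[447,103,20.5])]:
    for y in range(-180,180,20):
        q=robot.ik(p,D(y)); print(name,y,None if q is None else np.round(q,2).tolist())
# arc
for w0 in (10,70,130,-50,-110,-170):
  for flip in (0,180):
    r=[]
    for a in range(0,101,20):
        th=np.radians(w0-a); q=robot.ik([630-53*np.cos(th),-224-53*np.sin(th),93.5],D(w0-a+flip)); r.append(None if q is None else round(q[6],2))
    print('arc',w0,flip,r)
# hang : wrench x up, tool y horizontal at az
for az in range(-90,91,15):
  for up in (1,-1):
    x=np.array([0,0,up*1.]);y=np.array([np.cos(np.radians(az)),np.sin(np.radians(az)),0]);R=np.c_[x,y,np.cross(x,y)]
    r=[]
    for z in (202,260,320,350):
        p=np.array([633,28,z])-13.5*y; q=robot.ik(p,toeul(R)); r.append(None if q is None else np.round(q,2).tolist())
    print('hang',az,up,r[0],[x is not None for x in r])
```

```text
rib tip [ 595.41338858 -229.47216414   66.        ] -170.2031866657712
can bottom front [ 614.07973391 -470.81877033    0.        ] [ 603.95043171 -465.70337467  100.        ]
bowl [608.34656793 446.29635107  65.        ]
[ 601.51418306 -449.61435725  100.        ]
nut -180 [0.3, 0.55, -0.07, 1.72, 0.05, 0.87, -1.37]
nut -160 [0.33, 0.55, -0.12, 1.72, 0.08, 0.88, -1.04]
nut -140 [0.38, 0.55, -0.18, 1.72, 0.12, 0.88, -0.73]
nut -120 [0.43, 0.56, -0.25, 1.71, 0.17, 0.89, -0.42]
nut -100 [0.48, 0.57, -0.32, 1.71, 0.22, 0.9, -0.11]
nut -80 [0.53, 0.58, -0.4, 1.71, 0.27, 0.91, 0.2]
nut -60 [0.58, 0.59, -0.47, 1.7, 0.32, 0.93, 0.51]
nut -40 [0.6, 0.59, -0.49, 1.7, 0.34, 0.93, 0.85]
nut -20 [0.63, 0.6, -0.53, 1.7, 0.36, 0.94, 1.18]
nut 0 [0.66, 0.61, -0.57, 1.7, 0.39, 0.95, 1.5]
nut 20 [0.71, 0.63, -0.65, 1.69, 0.45, 0.97, 1.81]
nut 40 [0.94, 0.78, -1.03, 1.68, 0.74, 1.12, 1.96]
nut 60 [0.94, 0.78, -1.03, 1.68, 0.74, 1.12, 2.31]
nut 80 [-0.49, 0.94, 1.2, 1.77, -0.96, 1.16, -2.29]
nut 100 [0.09, 0.56, 0.22, 1.74, -0.15, 0.87, -2.6]
nut 120 [0.14, 0.55, 0.14, 1.73, -0.1, 0.87, -2.29]
nut 140 
[... 3876 characters left out ...]
e]
hang 45 -1 [-0.13, 0.92, 0.63, 2.3, 4.15, 1.98, 1.3] [True, True, True, True]
hang 60 1 [1.29, 1.19, -1.13, 2.02, -1.01, 0.7, -2.19] [True, False, False, False]
hang 60 -1 [1.29, 1.19, -1.13, 2.02, -1.01, 0.7, 0.95] [True, False, False, False]
hang 75 1 [1.05, 1.05, -0.85, 1.82, -0.95, 1.12, -2.29] [True, True, True, True]
hang 75 -1 [1.05, 1.05, -0.85, 1.82, -0.95, 1.12, 0.86] [True, True, True, True]
hang 90 1 [0.72, 0.98, -0.48, 1.62, -0.99, 1.52, -2.28] [True, True, True, True]
hang 90 -1 [0.83, 1.03, -0.65, 1.61, -0.89, 1.44, 0.79] [True, True, True, True]<sys>:0: UserWarning: Gimbal lock detected. Setting third angle to zero since it is not possible to uniquely determine all angles.
```

Run:
```python
from h import *
t0=get_time_s()
robot.move_pose([630,-224,240],[-np.pi/2,0,np.radians(-20)])
print(get_time_s()-t0,get_ee_pos(),get_tool_rot(),get_joint_pos())
cap('wrist','w1')
```

```text
2.0583 [ 629.57673807 -225.18685289  239.84971139] [-1.57127516e+00  2.25896390e-04 -3.51338351e-01] [ 0.63721633  0.45459191 -0.53807339  1.57478188  0.24623591  1.1806787
  1.26911989]
```

View pics/w1.png

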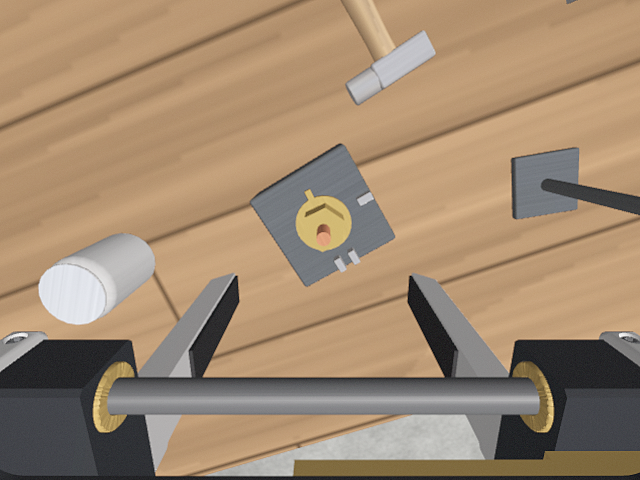

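Run:
```python
import cv2
im=cv2.imread('pics/w1.png')[140:290,240:400]
cv2.imwrite('pics/w1c.png',cv2.resize(im,None,fx=4,fy=4,interpolation=cv2.INTER_CUBIC))
```

```text
(no output)
```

View pics/w1c.png

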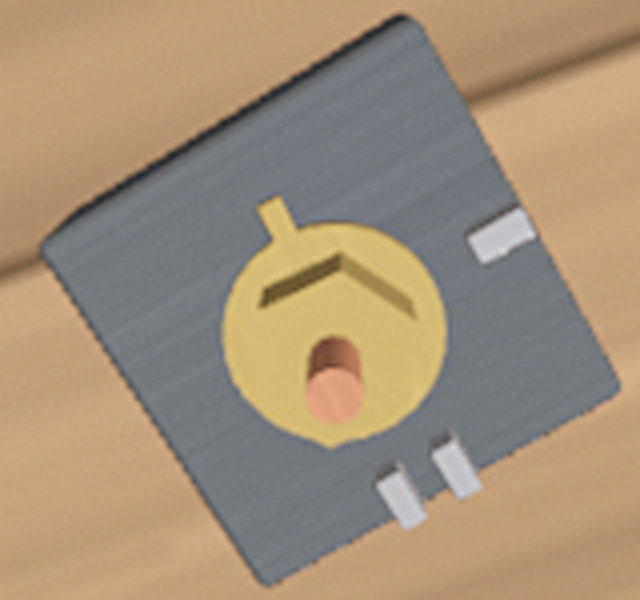

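Run:
```python
from h import *
w=load('w1'); g=lambda x,y,z: plane(w,240+x/4,140+y/4,z)[:2]
tube=g(334,397,121);print('tube',tube)
fl=(g(222,335,69)+g(447,335,69))/2;print('flange x-mid',fl,np.linalg.norm(g(222,335,69)-g(447,335,69)))
cor=[g(*c,55) for c in [(408,15),(44,247),(268,583),(619,388)]];print('block c',np.mean(cor,0),[np.linalg.norm(cor[i]-cor[i-1]).round(1) for i in range(4)])
e=[np.degrees(np.arctan2(*(cor[i]-cor[i-1])[::-1])) for i in range(4)];print('edges',e)
rib=g(272,201,69);c=np.mean(cor,0)
for n,p in [('rib',rib),('single',g(505,236,67)),('double',g(431,486,67))]:
  for cc in (tube,c): v=p-cc;print(n,p,np.linalg.norm(v),np.degrees(np.arctan2(v[1],v[0])))
```

```text
tube [ 632.13343227 -224.90940741]
flange x-mid [ 632.25000947 -224.72313094] 54.544554671027306
block c [ 631.27293137 -224.25259041] [np.float64(107.5), np.float64(105.4), np.float64(105.7), np.float64(105.4)]
edges [np.float64(-169.1209602659286), np.float64(-78.20340994930841), np.float64(10.875539914154158), np.float64(100.83912091903832)]
rib [ 596.56604469 -227.38345417] 35.65333037096548 -176.020948266015
rib [ 596.56604469 -227.38345417] 34.84781615769565 -174.84537309009977
single [ 623.81322777 -178.25755802] 47.387982172549464 100.11219438786323
single [ 623.81322777 -178.25755802] 46.59603183349577 99.21230063234076
double [ 677.91502937 -215.53052964] 46.7324082628078 11.577499922383943
double [ 677.91502937 -215.53052964] 47.45060221462313 10.591964120364143
```

```bash
python3 - <<'E'
from h import *
D=lambda y:[-np.pi/2,0,np.radians(y)]
C=[631.5,-224.8]
robot.move_pose(C+[160],D(-25.5))
robot.move_straight(C+[94.5],speed=80,max_force=15)
print(get_time_s(),get_ee_pos(),np.degrees(get_tool_rot()),get_wrist_force())
hand.gripper_close()
print('closed',get_width()*94,get_ee_pos(),np.degrees(get_tool_rot()),get_wrist_force(),get_torque())
q=np.array(get_joint_pos())
for k in range(1,4):
    qq=q.copy();qq[6]-=np.radians(83.7)*k/3
    robot.move_joints(qq); print(get_time_s(),np.degrees(get_tool_rot())[2],get_ee_pos().round(1),np.round(get_wrist_force(),1),np.round(get_torque(),2))
cap('side','d2');cap('scene','s2')
E
python3 - <<'E'
import cv2
a=cv2.imread('pics/s2.png')[200:360,130:330];b=cv2.imread('pics/d2.png')[130:290,200:400]
import numpy as np
cv2.imwrite('pics/c3.png',cv2.resize(np.hstack([a,b]),None,fx=2,fy=2,interpolation=cv2.INTER_CUBIC))
E
```

```text
3.7417 [ 631.8555999  -224.81122911   94.9386606 ] [-8.99914876e+01 -3.59801942e-02 -2.54968566e+01] [ 0.73804403 -0.65384937  0.03229344]
closed 35.9572898806204 [ 631.14721903 -225.57957334   94.50545198] [-9.00560051e+01  6.59130376e-03 -2.55222208e+01] [-2.70907779 -5.57750027  1.42433171] [-1.06049797  0.48834624  0.16805604]
5.225 -53.262392605844624 [ 631.  -225.7   94.5] [-1.1 -1.9  1.1] [-0.42  0.32 -0.47]
5.7833 -81.07637211064045 [ 630.9 -225.8   94.5] [-4.2 -2.6  2. ] [-0.66  0.67 -0.38]
6.3417 -109.05433697122979 [ 630.8 -225.8   94.5] [-4.6 -3.3  4.2] [-0.74  1.07 -0.23]
```

View pics/c3.png

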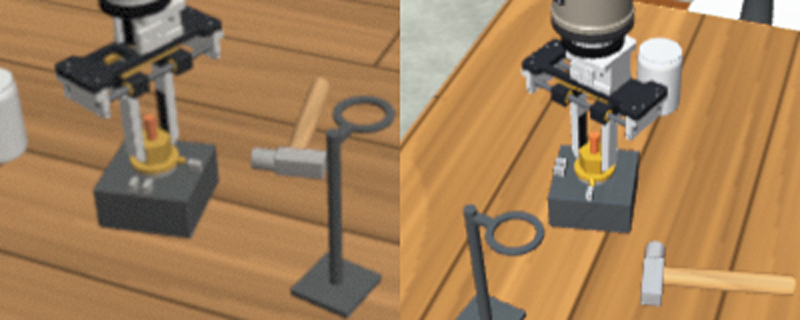

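Run:
```python
from h import *
hand.let_go(); robot.wait(0.3)
p=get_ee_pos()
robot.move_straight([p[0],p[1],240],speed=150)
cap('wrist','w2');print(get_time_s(),get_ee_pos(),np.degrees(get_tool_rot()))
im=cv2.imread('pics/w2.png')[120:290,230:410]
cv2.imwrite('pics/w2c.png',cv2.resize(im,None,fx=4,fy=4,interpolation=cv2.INTER_CUBIC))
```

```text
8.9167 [ 630.66352328 -225.51550279  238.83690975] [-9.01089579e+01 -5.40319322e-02 -1.09220099e+02]
```

View pics/w2c.png

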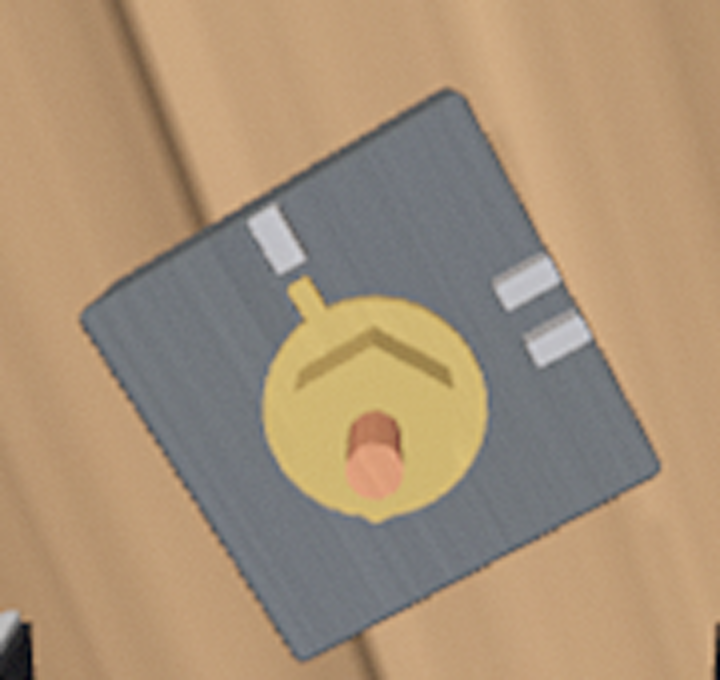

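Run:
```python
from h import *
w=load('w2'); g=lambda x,y,z: plane(w,230+x/4,120+y/4,z)[:2]
tube=g(376,470,121);fl=(g(263,408,69)+g(488,408,69))/2;print('tube',tube,fl)
cor=[g(*c,55) for c in [(455,90),(83,317),(303,660),(659,467)]];c=np.mean(cor,0);print('block c',c)
for n,p in [('rib',g(300,286,69)),('single',g(278,240,67)),('double',g(544,313,67))]:
  for cc in (tube,c): v=p-cc;print(n,p,np.linalg.norm(v),np.degrees(np.arctan2(v[1],v[0])))
print([np.degrees(np.arctan2(*(cor[i]-cor[i-1])[::-1])) for i in range(4)])
# view pose over wrench
D=lambda y:[-np.pi/2,0,np.radians(y)]
robot.move_pose([470,106,240],D(2))
cap('wrist','w3');print(get_time_s(),get_ee_pos(),np.degrees(get_tool_rot()))
```

```text
tube [ 632.40007066 -225.22039423] [ 632.45154804 -225.05783296]
block c [ 632.52910657 -224.52459665]
rib [ 625.36377641 -191.28830764] 34.653945484146696 101.71505189329268
rib [ 625.36377641 -191.28830764] 33.99989505391136 102.16605311590816
single [ 623.99499833 -179.67350353] 46.31592051693233 100.45554862866372
single [ 623.99499833 -179.67350353] 45.655794343933216 100.77325565476528
double [ 677.81777817 -216.70455311] 46.20917339088058 10.6196808281898
double [ 677.81777817 -216.70455311] 45.95886047730461 9.796721943048377
[np.float64(100.79207140423064), np.float64(-168.41049540664852), np.float64(-79.21198828902922), np.float64(11.121649225055423)]
10.3417 [470.6027725  105.30190779 239.96199472] [-8.99773381e+01  3.34637506e-03  1.83924494e+00]
```

View pics/w3.png

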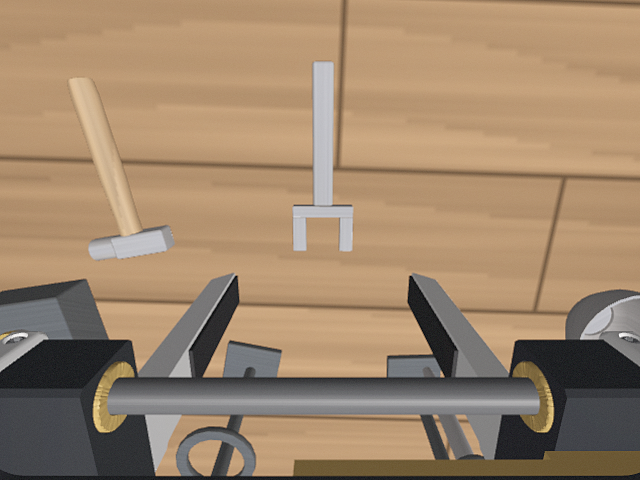

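Run:
```python
from h import *
w=load('w3'); 
im=cv2.cvtColor(w['color'],cv2.COLOR_RGB2HSV)
m=((im[...,1]<45)&(im[...,2]>90)).astype(np.uint8);m[:, :285]=0;m[:,360:]=0;m[258:]=0;m[:50]=0
m=cv2.morphologyEx(m,cv2.MORPH_OPEN,np.ones((3,3),np.uint8))
ys,xs=np.nonzero(m);print(xs.min(),xs.max(),ys.min(),ys.max())
for r in range(58,256,8): 
    x=np.nonzero(m[r])[0]; print(r,(x.min(),x.max(),len(x)) if len(x) else None,end=' ')
print()
def ctr(r):
    x=np.nonzero(m[r])[0]; return (x.min()+x.max()+1)/2
a=plane(w,ctr(80),80,14);b=plane(w,ctr(190),190,14);print('axis',a,b,np.degrees(np.arctan2(b[1]-a[1],b[0]-a[0])))
print('rear',plane(w,323,ys.min(),14),'front',plane(w,323,ys.max()+1,14))
x=np.nonzero(m[240])[0];print('headw',plane(w,x.min(),230,14),plane(w,x.max()+1,230,14))
```

```text
292 352 61 250
58 None 66 (np.int64(312), np.int64(333), 22) 74 (np.int64(313), np.int64(333), 21) 82 (np.int64(313), np.int64(333), 21) 90 (np.int64(312), np.int64(333), 22) 98 (np.int64(312), np.int64(333), 22) 106 (np.int64(313), np.int64(333), 21) 114 (np.int64(313), np.int64(332), 20) 122 (np.int64(313), np.int64(332), 20) 130 (np.int64(313), np.int64(332), 20) 138 (np.int64(313), np.int64(332), 20) 146 (np.int64(313), np.int64(332), 20) 154 (np.int64(313), np.int64(332), 20) 162 (np.int64(313), np.int64(332), 20) 170 (np.int64(313), np.int64(332), 20) 178 (np.int64(313), np.int64(332), 20) 186 (np.int64(313), np.int64(332), 20) 194 (np.int64(313), np.int64(332), 20) 202 (np.int64(313), np.int64(332), 20) 210 (np.int64(292), np.int64(352), 61) 218 (np.int64(293), np.int64(352), 26) 226 (np.int64(293), np.int64(352), 26) 234 (np.int64(293), np.int64(352), 27) 242 (np.int64(293), np.int64(351), 27) 250 (np.int64(294), np.int64(351), 25) 
axis [337.37437621 101.9933221   14.        ] [448.88836223 105.14553758  14.        ] 1.6191741277295053
rear [319.94207112 100.9158962   14.        ] front [519.69320451 107.46805748  14.        ]
headw [495.61414876  72.54547566  14.        ] [493.39051653 140.74144905  14.        ]
```

Run:
```python
from h import *
D=lambda y:[-np.pi/2,0,np.radians(y)]
robot.move_pose([449,105,80],D(1.8))
print(robot.move_straight([449,105,20.5],speed=80,max_force=15),get_ee_pos(),get_time_s())
hand.gripper_close(); print(get_width()*94,get_ee_pos(),np.degrees(get_tool_rot()),get_wrist_force())
p=get_ee_pos()
robot.move_straight([p[0],p[1],150],speed=100); robot.wait(0.2)
print(get_time_s(),get_wrist_force(),get_torque(),get_width()*94,get_ee_pos(),np.degrees(get_tool_rot()))
cap('wrist','w4');cap('side','d4');cap('scene','s4')
a=cv2.imread('pics/s4.png')[150:390,250:490];b=cv2.imread('pics/d4.png')[220:460,230:470]
cv2.imwrite('pics/c4.png',cv2.resize(np.hstack([a,b]),None,fx=1.6,fy=1.6))
```

```text
False [449.26391834 105.16515446  20.85750463] 11.925
21.52005749313295 [448.97551091 104.93880977  20.48541918] [-9.00057641e+01  3.72671566e-03  1.79702211e+00] [-0.21531472 -0.82265654 -0.01818844]
14.6667 [-0.96103076  0.4945978  -3.12026921] [ 0.08017044 -0.23547405 -0.02371205] 21.771974722998202 [448.79441989 105.02353045 149.69350847] [-8.99890389e+01  3.51969209e-02  1.81291249e+00]
```

View pics/w4.png

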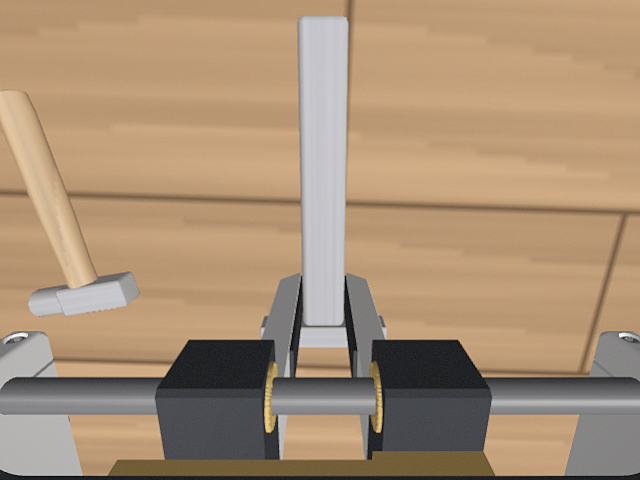

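View pics/c4.png

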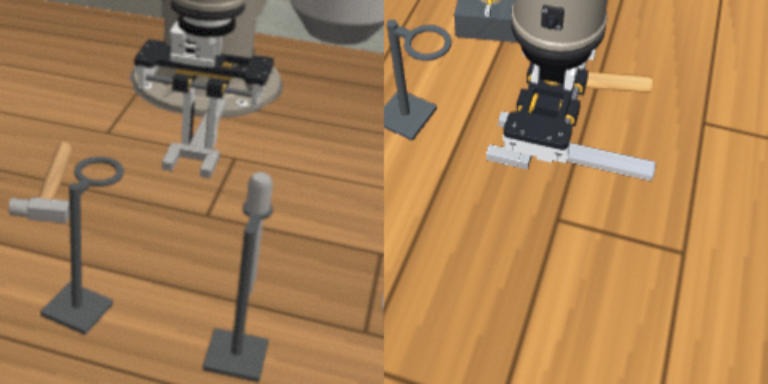

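Run:
```python
from h import *
w=load('w4');p=np.array(get_ee_pos());R=eul(get_tool_rot())
o,v=ray(w,323.5,17);o=R.T@(o-p);v=R.T@v
for x in (-128,-130,-132): print(o+v*(x-o[0])/v[0])
s=load('s4');d=load('d4')
c1=lambda x,y:(s,250+x/1.6,150+y/1.6);c2=lambda x,y:(d,230+(x-384)/1.6,220+y/1.6)
for a,b in [((165,166),(488,152)),((210,172),(0,0))]:
    if b[0]: print('prong L',tri([c1(*a),c2(*b)]))
    print(plane(*c1(*a),143))
print('rear side',plane(*c2(654,166),143))
```

```text
[-128.            5.23896379    0.52555364]
[-130.           12.42295382    0.53665269]
[-132.           19.60694385    0.54775173]
prong L (array([519.71328059,  97.21538526, 121.16097718]), [np.float64(22.625943648322348), np.float64(22.625943648322387)])
[531.48827384  82.45918618 143.        ]
[523.93027299 142.30651015 143.        ]
rear side [318.88026626  99.32781239 143.        ]
```

Run:
```python
import cv2
a=cv2.imread('pics/w4.png')[0:120,260:390];b=cv2.imread('pics/d4.png')[285:345,270:410]
cv2.imwrite('pics/c5.png',cv2.resize(a,None,fx=5,fy=5,interpolation=cv2.INTER_CUBIC))
cv2.imwrite('pics/c6.png',cv2.resize(b,None,fx=5,fy=5,interpolation=cv2.INTER_CUBIC))
from h import *
w=load('w4');g=w['color'].astype(int)
for r in (25,60,100,150,200,250):print(r,[ (c,g[r,c].tolist()) for c in list(range(294,304,2))+list(range(342,352,2))])
```

```text
25 [(294, [198, 164, 126]), (296, [195, 161, 124]), (298, [137, 137, 137]), (300, [174, 172, 172]), (302, [186, 186, 190]), (342, [200, 200, 205]), (344, [198, 198, 200]), (346, [198, 198, 197]), (348, [147, 139, 133]), (350, [139, 111, 80])]
60 [(294, [192, 155, 119]), (296, [196, 158, 120]), (298, [145, 133, 125]), (300, [166, 165, 165]), (302, [183, 182, 185]), (342, [201, 200, 204]), (344, [196, 197, 197]), (346, [194, 194, 195]), (348, [141, 116, 98]), (350, [158, 126, 94])]
100 [(294, [198, 163, 124]), (296, [198, 162, 125]), (298, [177, 148, 123]), (300, [152, 152, 150]), (302, [181, 179, 182]), (342, [200, 200, 203]), (344, [197, 198, 197]), (346, [180, 178, 176]), (348, [160, 126, 91]), (350, [186, 151, 115])]
150 [(294, [198, 162, 124]), (296, [197, 162, 124]), (298, [203, 166, 124]), (300, [140, 134, 132]), (302, [171, 169, 170]), (342, [199, 198, 200]), (344, [197, 197, 196]), (346, [170, 152, 141]), (348, [188, 153, 115]), (350, [197, 163, 124])]
200 [(294, [141, 112, 84]), (296, [139, 110, 82]), (298, [142, 114, 84]), (300, [135, 115, 100]), (302, [157, 156, 155]), (342, [197, 197, 198]), (344, [189, 191, 192]), (346, [157, 125, 95]), (348, [160, 127, 96]), (350, [163, 132, 99])]
250 [(294, [198, 162, 126]), (296, [195, 160, 123]), (298, [196, 161, 124]), (300, [201, 163, 124]), (302, [137, 133, 132]), (342, [196, 196, 196]), (344, [177, 168, 162]), (346, [199, 162, 122]), (348, [196, 160, 122]), (350, [195, 159, 122])]
```

View pics/c5.png

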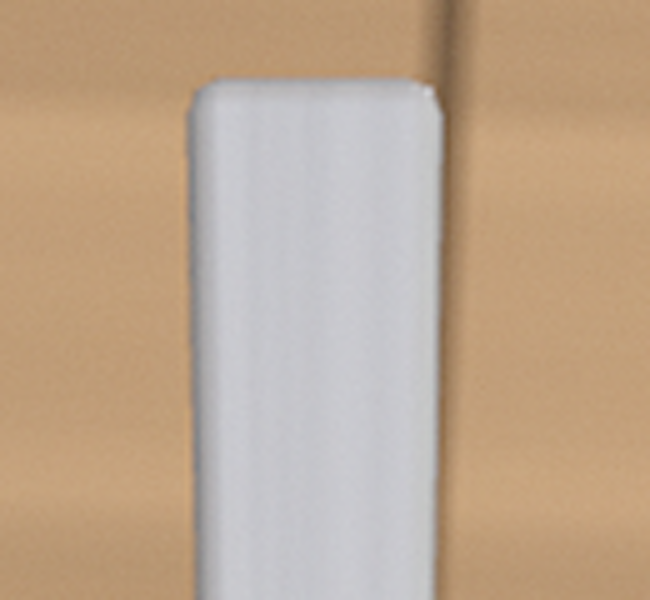

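View pics/c6.png

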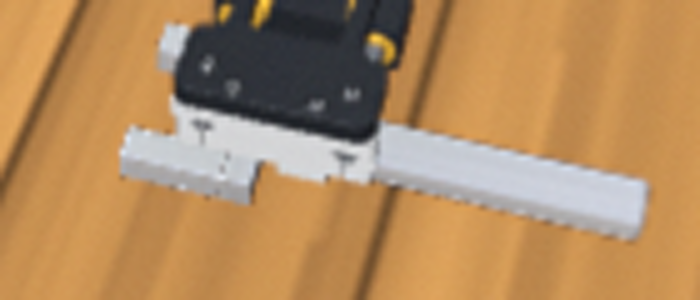

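```bash
cat >> h.py <<'E'
D=lambda y:[-np.pi/2,0,np.radians(y)]
N=np.array([630.9,-225.7]); L=53.
def wp(yaw,z,n=None,l=L):
    n=N if n is None else n
    t=np.radians(yaw); return [n[0]-l*np.cos(t),n[1]-l*np.sin(t),z]
def st(): print(round(get_time_s(),2),get_ee_pos().round(1),np.degrees(get_tool_rot()).round(1),np.round(get_wrist_force(),1),np.round(get_torque(),2),round(get_width()*94,1))
E
python3 - <<'E'
from h import *
robot.move_pose([470,-100,175],D(5)); st()
robot.move_pose(wp(11.1,175),D(11.1)); st()
robot.move_straight(wp(11.1,152),speed=80); robot.wait(0.2); st()
cap('wrist','w5');cap('side','d5');cap('scene','s5')
a=cv2.imread('pics/s5.png')[190:340,130:280];b=cv2.imread('pics/d5.png')[150:300,230:380]
cv2.imwrite('pics/c7.png',cv2.resize(np.hstack([a,b]),None,fx=2.66,fy=2.66,interpolation=cv2.INTER_CUBIC))
E
```

```text
15.66 [470.  -99.9 175. ] [-90.  -0.   5.] [-0.2 -0.4 -3.8] [ 0.16 -0.28  0.02] 22.0
16.39 [ 579.3 -234.6  174.5] [-89.9   0.   11.2] [-0.2 -0.2 -5.1] [ 0.16 -0.21 -0.04] 21.4
17.03 [ 579.1 -235.9  152.4] [-90.   -0.   11.1] [-0.4  0.2 -4.3] [ 0.08 -0.23 -0.02] 21.7
```

View pics/c7.png

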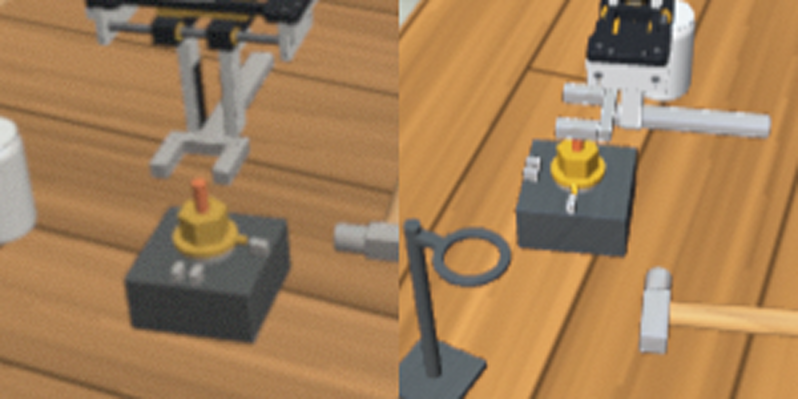

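View pics/w5.png

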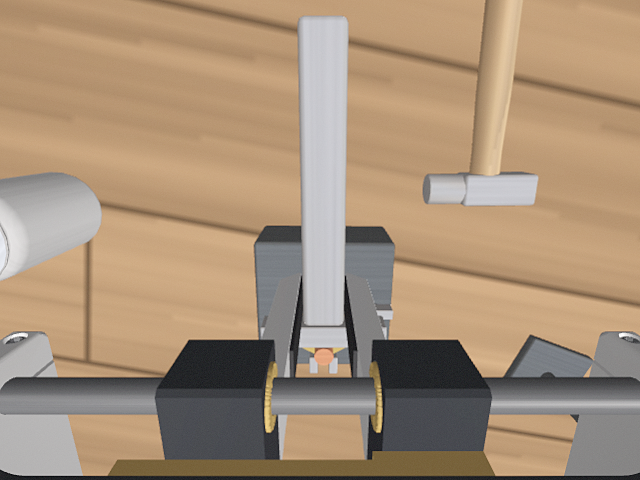

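Run:
```python
from h import *
print(robot.move_straight(wp(11.1,93),speed=50,max_force=8)); st()
cap('side','d6');cap('scene','s6');cap('wrist','w6')
a=cv2.imread('pics/s6.png')[190:340,130:280];b=cv2.imread('pics/d6.png')[150:300,230:380]
cv2.imwrite('pics/c8.png',cv2.resize(np.hstack([a,b]),None,fx=2.66,fy=2.66,interpolation=cv2.INTER_CUBIC))
```

```text
False
18.52 [ 579.1 -235.9   93.3] [-90.   -0.   11.1] [-0.1  0.5 -4.7] [ 0.09 -0.28 -0.05] 21.7
```

View pics/c8.png

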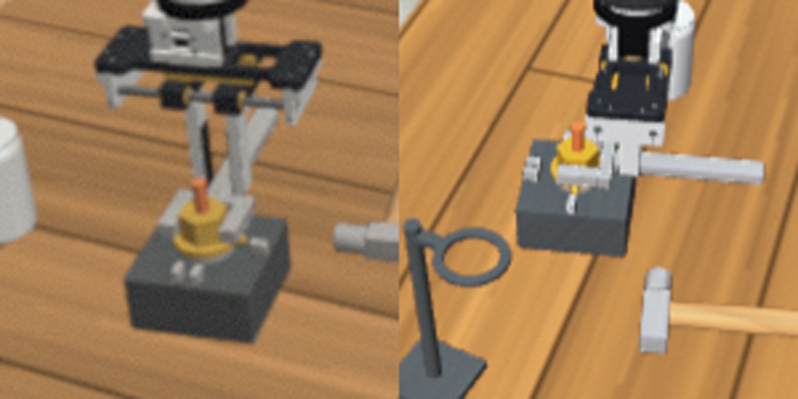

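Run:
```python
from h import *
for y in [1,-9,-19,-29,-39,-49,-59,-69]:
    robot.move_straight(wp(y,93),D(y),speed=30); st()
cap('side','d7');cap('scene','s7')
a=cv2.imread('pics/s7.png')[190:340,130:280];b=cv2.imread('pics/d7.png')[150:300,230:380]
cv2.imwrite('pics/c9.png',cv2.resize(np.hstack([a,b]),None,fx=2.66,fy=2.66,interpolation=cv2.INTER_CUBIC))
```

```text
19.12 [ 578.  -226.7   93.1] [-90.   -0.    1.1] [ 0.4 -0.6 -6. ] [ 0.03 -0.5   0.05] 21.5
19.58 [ 578.6 -217.6   93. ] [-90.   -0.   -8.8] [ 0.9 -0.8 -5.4] [-0.18 -0.46  0.03] 21.5
20.04 [ 580.8 -208.7   93. ] [-90.    0.  -18.8] [ 0.5 -1.6 -4.7] [-0.35 -0.46  0.07] 21.5
20.5 [ 584.4 -200.2   92.9] [-90.    0.  -28.8] [ 0.3 -2.3 -5.3] [-0.6  -0.31  0.06] 21.6
20.96 [ 589.6 -192.6   92.9] [-90.    0.  -38.8] [-0.  -3.3 -4.9] [-0.71 -0.26  0.15] 21.6
21.42 [ 596.  -185.9   92.9] [-90.    0.  -48.9] [-1.3 -2.7 -4.5] [-0.91 -0.03  0.11] 21.7
21.88 [ 603.4 -180.5   92.9] [-90.    0.  -58.9] [-0.9 -4.9 -4.9] [-1.08  0.08  0.15] 21.6
22.33 [ 611.6 -176.4   92.9] [-90.   0. -69.] [-2.5 -4.2 -4.1] [-1.15  0.3   0.17] 21.5
```

View pics/c9.png

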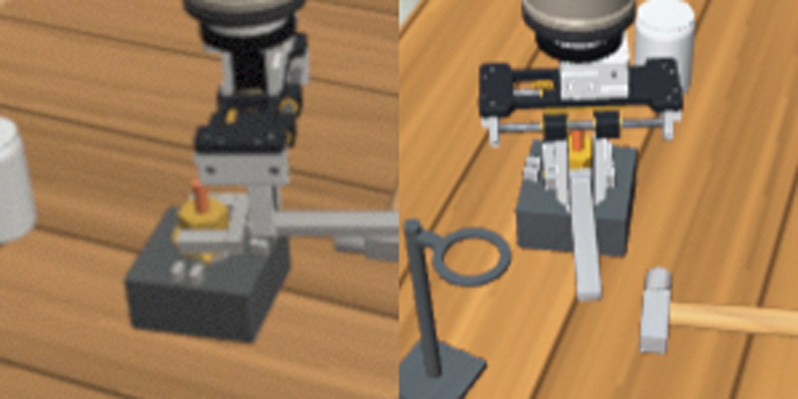

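Run:
```python
from h import *
for y in [-77,-85]:
    robot.move_straight(wp(y,93),D(y),speed=30); st()
robot.wait(0.3)
cap('side','d8');cap('scene','s8')
a=cv2.imread('pics/s8.png')[220:310,150:270];b=cv2.imread('pics/d8.png')[180:270,250:370]
cv2.imwrite('pics/c10.png',cv2.resize(np.hstack([a,b]),None,fx=3.3,fy=3.3,interpolation=cv2.INTER_CUBIC))
```

```text
22.83 [ 618.7 -174.3   92.8] [-90.  -0. -77.] [-3.4 -4.4 -4.8] [-1.22  0.48  0.09] 21.5
23.23 [ 625.9 -173.1   92.8] [-90.  -0. -85.] [-2.6 -4.6 -3.4] [-1.22  0.67  0.17] 22.0
```

View pics/c10.png

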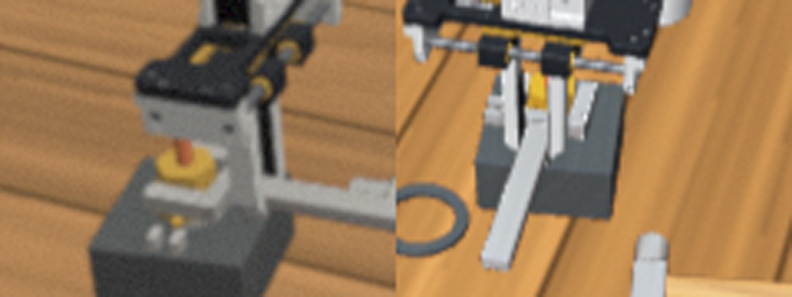

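Run:
```python
import cv2
a=cv2.imread('pics/s8.png')[255:305,170:240]
cv2.imwrite('pics/c11.png',cv2.resize(a,None,fx=10,fy=10,interpolation=cv2.INTER_CUBIC))
from h import *
s=load('s1')
for ang in (80,85,90,95,100):
    t=np.radians(100.6-ang); c=plane(s,205,258.7,121)[:2]
    print(ang,[((proj(s,[c[0]+r*np.cos(t),c[1]+r*np.sin(t),69])-[170,255])*10).round(0) for r in (28,36)])
```

```text
80 [array([353., 306.]), array([347., 328.])]
85 [array([342., 306.]), array([332., 327.])]
90 [array([331., 305.]), array([319., 326.])]
95 [array([321., 303.]), array([305., 324.])]
100 [array([311., 301.]), array([292., 321.])]
```

View pics/c11.png

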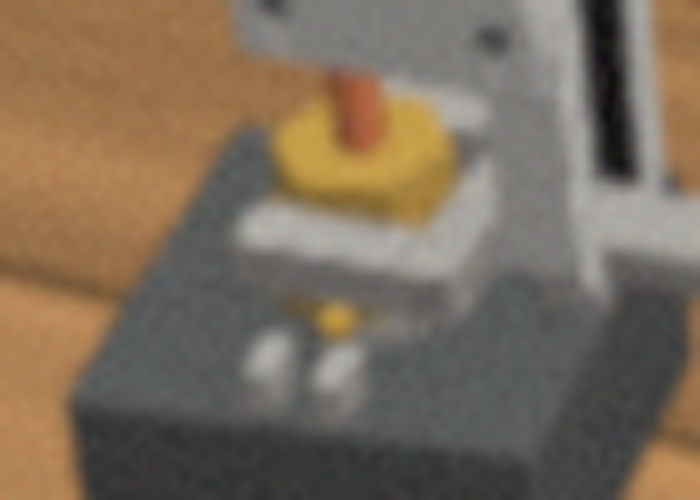

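Run:
```python
from h import *
for y in [-90]:
    robot.move_straight(wp(y,93),D(y),speed=30); st()
robot.wait(0.3)
cap('scene','s9')
a=cv2.imread('pics/s9.png')[255:305,170:240]
cv2.imwrite('pics/c12.png',cv2.resize(a,None,fx=10,fy=10,interpolation=cv2.INTER_CUBIC))
```

```text
23.93 [ 630.5 -172.8   92.8] [-90.1  -0.  -90. ] [-3.3 -4.3 -4.2] [-1.18  0.76  0.15] 21.7
```

View pics/c12.png

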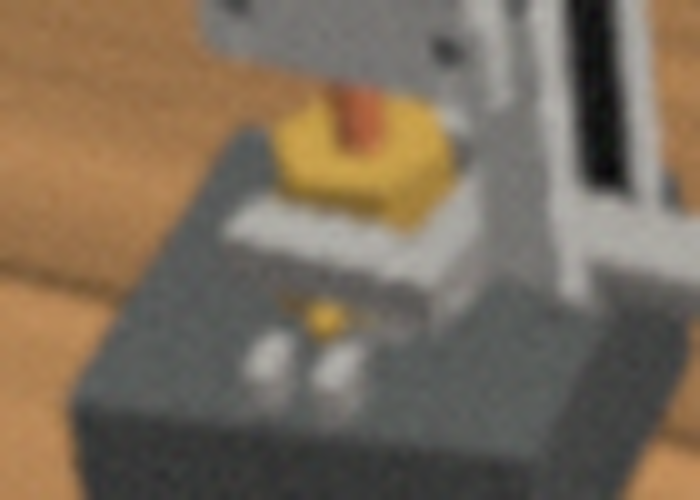

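Run:
```python
from h import *
robot.move_straight(wp(-83.5,93),D(-83.5),speed=30); st()
p=wp(-83.5,93)
print(robot.move_straight(p[:2]+[160],speed=60,max_force=25)); st()
cap('scene','s10');cap('side','d10')
a=cv2.imread('pics/s10.png')[255:305,170:240];
cv2.imwrite('pics/c13.png',cv2.resize(a,None,fx=10,fy=10,interpolation=cv2.INTER_CUBIC))
w=load('w3');print('ring w3',plane(w,216,456,190),plane(load('s1'),312,256,187))
from scipy.spatial.transform import Slerp
def hangR(az):
    y=np.array([np.cos(np.radians(az)),np.sin(np.radians(az)),0]);x=np.array([0,0,1.]);return np.c_[x,y,np.cross(x,y)]
R0=eul(D(-83.5))
for az in (-45,-40,-50):
  S=Slerp([0,1],Rot.from_matrix([R0,hangR(az)]))
  for f,P in [(0,[600,-170,350]),(.33,[590,-150,380]),(.66,[580,-120,390]),(1,[560,-80,380]),(1,[624,37,350]),(1,[624,37,202])]:
    q=robot.ik(P,S(f).as_euler('xyz'));print(az,f,P,None if q is None else np.round(q,2).tolist())
```

```text
24.63 [ 625.3 -172.6   93.1] [-90.    0.  -83.6] [-1.1  0.3 -3.6] [-0.08 -0.01 -0.09] 21.7
False
25.9 [ 624.7 -173.   159.6] [-90.    0.  -83.5] [ 0.6  0.4 -4.3] [-0.2  -0.06  0.02] 21.8
ring w3 [627.58690783  29.17138642 190.        ] [633.28916261  28.05634464 187.        ]
-45 0 [600, -170, 350] [0.62, 0.31, -0.57, 1.54, 0.17, 1.35, 0.14]
-45 0.33 [590, -150, 380] [0.36, 0.08, -0.52, 1.82, 0.59, 1.11, -0.09]
-45 0.66 [580, -120, 390] [0.18, 0.04, -0.63, 2.12, 1.23, 1.16, -0.61]
-45 1 [560, -80, 380] [0.11, 0.34, -0.85, 2.4, 1.76, 1.75, -1.04]
-45 1 [624, 37, 350] [-0.24, 0.52, -0.64, 2.18, 1.7, 1.84, -1.02]
-45 1 [624, 37, 202] [-0.45, 0.78, -0.38, 2.19, 1.68, 1.81, -1.34]
-40 0 [600, -170, 350] [0.62, 0.31, -0.57, 1.54, 0.17, 1.35, 0.14]
-40 0.33 [590, -150, 380] [0.38, 0.07, -0.53, 1.83, 0.58, 1.07, -0.06]
-40 0.66 [580, -120, 390] [0.25, 0.01, -0.67, 2.16, 1.26, 1.07, -0.6]
-40 1 [560, -80, 380] [0.25, 0.34, -0.98, 2.46, 1.86, 1.73, -1.03]
-40 1 [624, 37, 350] [-0.15, 0.5, -0.73, 2.24, 1.79, 1.82, -1.02]
-40 1 [624, 37, 202] [-0.39, 0.78, -0.44, 2.25, 1.78, 1.84, -1.36]
-50 0 [600, -170, 350] [0.62, 0.31, -0.57, 1.54, 0.17, 1.35, 0.14]
-50 0.33 [590, -150, 380] [0.34, 0.1, -0.51, 1.8, 0.6, 1.15, -0.12]
-50 0.66 [580, -120, 390] [0.12, 0.08, -0.59, 2.09, 1.2, 1.23, -0.62]
-50 1 [560, -80, 380] [-0.0, 0.36, -0.75, 2.35, 1.68, 1.79, -1.04]
-50 1 [624, 37, 350] [-0.3, 0.53, -0.57, 2.12, 1.63, 1.86, -1.02]
-50 1 [624, 37, 202] [-0.5, 0.79, -0.33, 2.13, 1.59, 1.8, -1.32]<sys>:0: UserWarning: Gimbal lock detected. Setting third angle to zero since it is not possible to uniquely determine all angles.
```

View pics/c13.png

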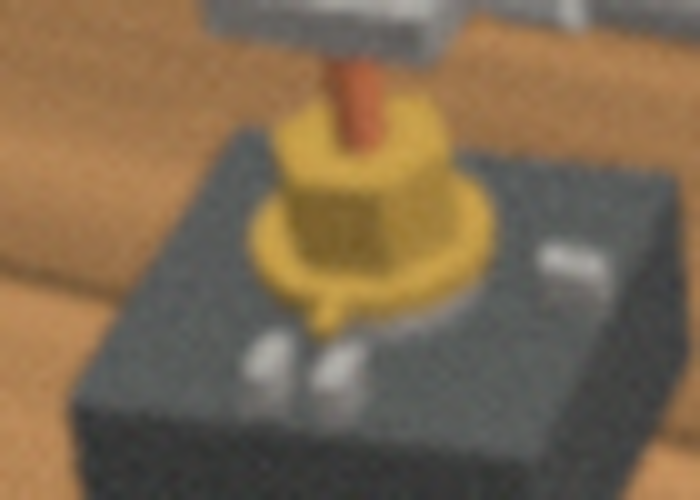

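```bash
cat >> h.py <<'E'
import warnings; warnings.filterwarnings('ignore')
from scipy.spatial.transform import Slerp
def hangR(az):
    y=np.array([np.cos(np.radians(az)),np.sin(np.radians(az)),0]);x=np.array([0,0,1.]);return np.c_[x,y,np.cross(x,y)]
E
python3 - <<'E'
from h import *
S=Slerp([0,1],Rot.from_matrix([eul(D(-83.5)),hangR(-45)]))
p=get_ee_pos()
robot.move_straight([p[0],p[1],300],speed=150); st()
for f,P in [(.33,[590,-150,380]),(.66,[580,-120,390]),(1,[560,-80,380]),(1,[590,-20,370]),(1,[624.5,36.5,352])]:
    robot.move_pose(P,S(f).as_euler('xyz')); st()
robot.wait(0.3)
cap('side','d11');cap('scene','s11');cap('wrist','w11')
a=cv2.imread('pics/s11.png')[120:360,200:440];b=cv2.imread('pics/d11.png')[100:340,150:390]
cv2.imwrite('pics/c14.png',cv2.resize(np.hstack([a,b]),None,fx=1.66,fy=1.66,interpolation=cv2.INTER_CUBIC))
E
```

```text
27.08 [ 624.2 -173.   298.9] [-90.1   0.  -83.5] [-0.1  0.1 -4. ] [-0.18 -0.09  0.01] 21.4
27.62 [ 589.4 -148.9  380.2] [-81.9 -29.1 -75.3] [ 0.4  0.1 -4.6] [ 0.72  0.39 -0.01] 21.5
28.29 [ 580.2 -121.3  388.8] [-76.2 -58.8 -69.5] [-0.  -0.1 -4.7] [1.26 0.81 0.04] 21.6
28.91 [560.5 -81.3 379. ] [-108.9  -89.8  -26.3] [ 0.1  0.3 -4.4] [ 1.35  1.23 -0.03] 21.7
29.28 [590.9 -20.4 370.5] [-40.7 -89.8 -94.5] [-0.8  0.5 -3.6] [ 1.36  1.28 -0.07] 21.5
29.66 [624.9  35.7 352.2] [-66.8 -90.  -68.4] [-0.6 -1.1 -3.9] [ 1.41  1.26 -0.07] 21.5
```

View pics/c14.png

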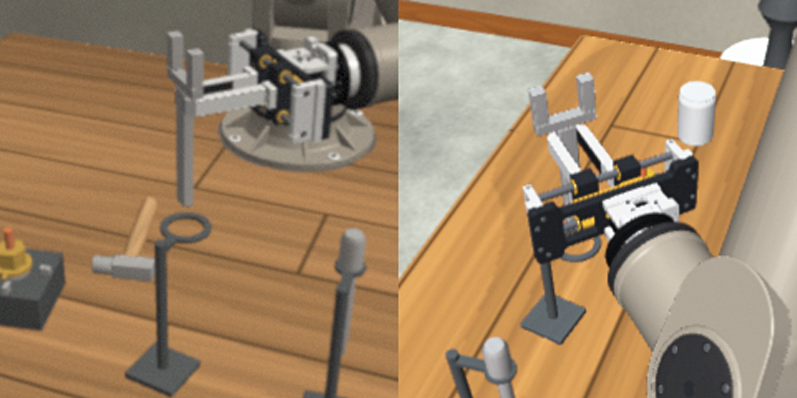

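View pics/w11.png

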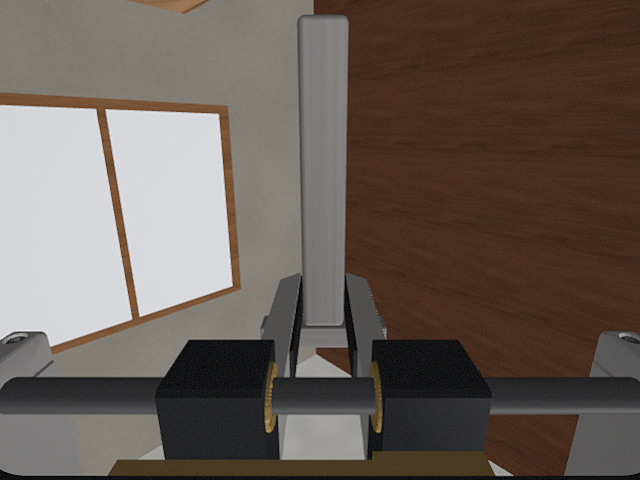

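Run:
```python
from h import *
robot.move_straight([624.5,36.5,310],toeul(hangR(-45)),speed=100,max_force=12); st()
cap('scene','s12');cap('side','d12')
print(robot.move_straight([624.5,36.5,250],speed=60,max_force=12)); st()
cap('scene','s13');cap('side','d13')
a=np.vstack([cv2.imread(f'pics/s{k}.png')[170:350,250:400] for k in (12,13)]);b=np.vstack([cv2.imread(f'pics/d{k}.png')[140:320,180:330] for k in (12,13)])
cv2.imwrite('pics/c15.png',cv2.resize(np.hstack([a,b]),None,fx=1.66,fy=1.66,interpolation=cv2.INTER_CUBIC))
```

```text
30.68 [624.6  36.7 309.9] [-152.  -90.   17.] [ 1.4 -0.4 -4. ] [ 1.35  1.16 -0.04] 21.7
False
31.93 [624.6  36.6 250.4] [  21.  -90. -156.] [-0.6 -0.6 -4.1] [1.36 1.24 0.05] 21.7
```

View pics/c15.png

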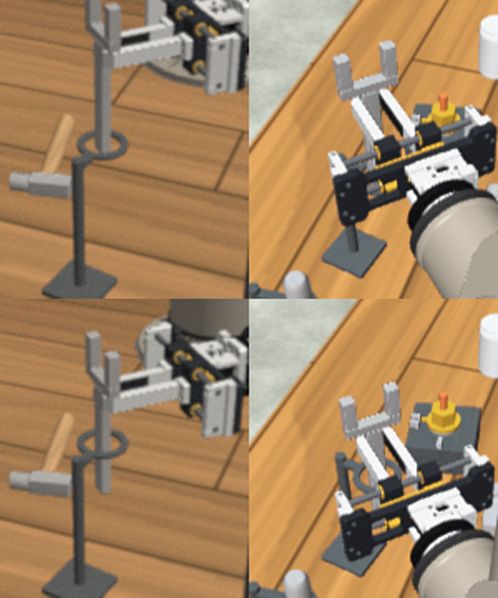

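Run:
```python
from h import *
print(robot.move_straight([624.5,36.5,203],speed=50,max_force=10)); st()
cap('scene','s14')
a=cv2.imread('pics/s14.png')[200:350,240:400]
cv2.imwrite('pics/c16.png',cv2.resize(a,None,fx=4,fy=4,interpolation=cv2.INTER_CUBIC))
```

```text
False
33.12 [624.5  36.5 203.3] [  32.8  -90.  -167.8] [-0.4  0.2 -3.6] [1.36 1.27 0.  ] 21.8
```

View pics/c16.png

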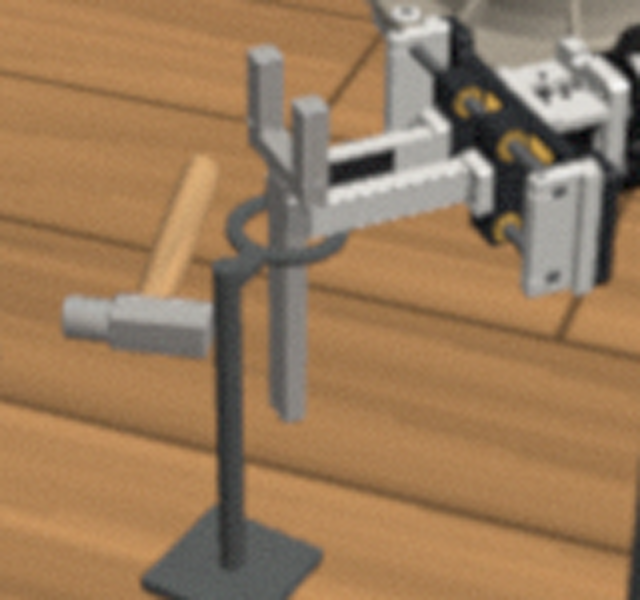

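Run:
```python
from h import *
hand.let_go(); robot.wait(0.4); st()
cap('scene','s15')
p=get_ee_pos()
robot.move_straight([p[0]-90*.7071,p[1]+90*.7071,p[2]],speed=80); st()
robot.wait(0.3)
cap('scene','s16');cap('side','d16')
a=cv2.imread('pics/s16.png')[200:350,240:400];b=cv2.imread('pics/d16.png')[180:330,180:340]
cv2.imwrite('pics/c17.png',cv2.resize(np.hstack([a,b]),None,fx=2.5,fy=2.5,interpolation=cv2.INTER_CUBIC))
```

```text
34.75 [624.5  36.5 203. ] [ 66.4 -90.  158.6] [ 0.3 -0.9  0.6] [0.73 0.54 0.03] 94.0
36.08 [561.   99.6 203. ] [103.  -90.  121.9] [-0.7  0.3 -0.4] [0.76 0.55 0.03] 94.3
```

View pics/c17.png

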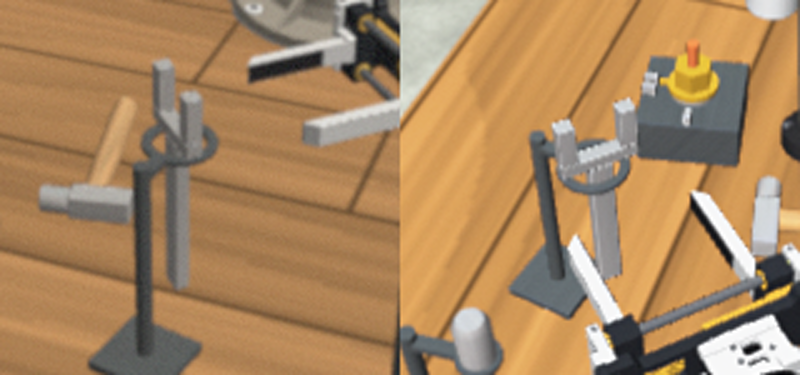

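Run:
```python
from h import *
robot.wait(0.5)
s=cap('scene','s17');d=cap('side','d17')
print('wrench moved px', np.abs(s['color'].astype(int)-load('s16')['color'].astype(int))[200:350,240:340].max())
c1=lambda x,y:(s,240+x/2.5,200+y/2.5);c2=lambda x,y:(d,180+(x-400)/2.5,180+y/2.5)
A=tri([c1(163,64),c2(624,103)]);B=tri([c1(191,95),c2(564,124)]);E=tri([c1(178,287),c2(607,277)])
print(A,B,E); top=(A[0]+B[0])/2;ax=top-E[0];print(np.linalg.norm(ax),np.degrees(np.arccos(ax[2]/np.linalg.norm(ax))),'shoulder',top-52*ax/np.linalg.norm(ax))
a=s['color'][255:305,170:240];b=d['color'][185:245,270:330]
cv2.imwrite('pics/c18.png',cv2.cvtColor(np.hstack([cv2.resize(a,(560,400)),cv2.resize(b,(240,240)).repeat(1,0) if 0 else cv2.resize(b,(240,400))]),cv2.COLOR_RGB2BGR))
st()
```

```text
wrench moved px 18
(array([612.14698221,   4.5168833 , 241.42858802]), [np.float64(1.5703517905805644), np.float64(1.5703517905805422)]) (array([648.60055229,  42.02060863, 241.84030668]), [np.float64(1.4089350161123517), np.float64(1.4089350161124636)]) (array([632.10899457,  25.46250975,  36.22689691]), [np.float64(0.14399333678575915), np.float64(0.1439933367857265)])
205.4265936767127 0.7801589221624046 shoulder [630.81300844  23.8240573  189.63926779]
37.08 [560.9 100.1 203. ] [128.3 -90.   96.7] [-0.8 -0.2 -0.5] [0.67 0.54 0.06] 94.2
```

View pics/c18.png

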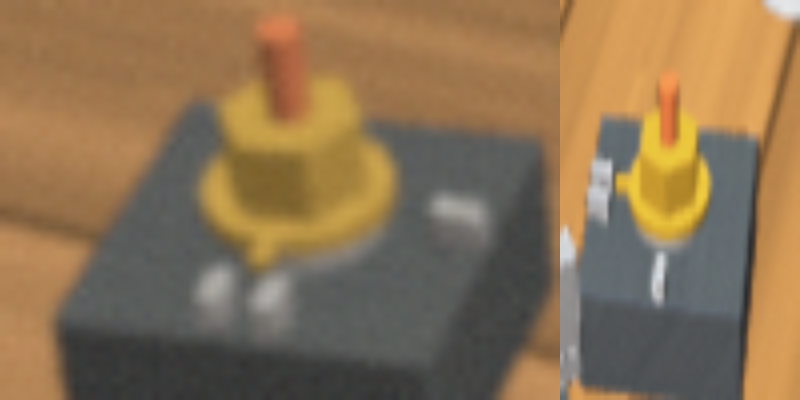

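View pics/s17.png

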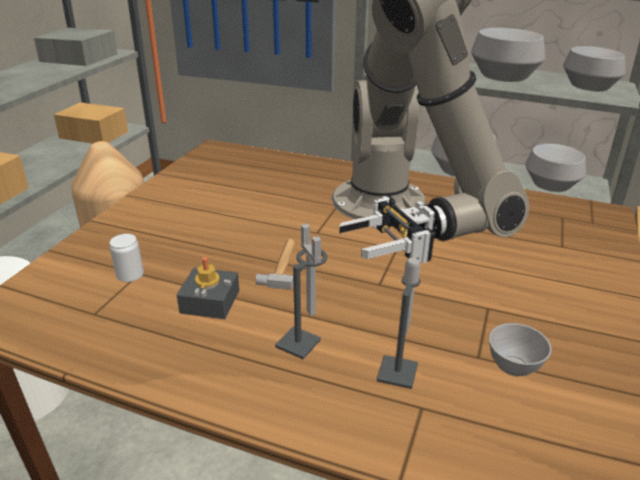

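Run:
```python
from h import *
robot.job_done(); print(get_time_s())
```

```text
the job is handed in; nothing more can be done
the job is handed in; nothing more can be done
```

I handed the job in after about 37 s of the 72 s allowed; it reports no verdict, so what follows is from my own checks.

- **Finger-tight:** I turned the nut clockwise with the fingers to the single-bar mark and let go. The wrist camera then put the rib within about 1.5° of the single bar.
- **Quarter turn:** I lowered the wrench onto the nut without touching it on the way, then turned it clockwise. A first stop left the rib at about 83°, near the low edge of the allowed range, so I went 5° further. After the wrench came off, the scene camera showed the rib between the two bars at about 88° (1.53 rad; allowed 1.40 to 1.74).
- **Hanging:** I lowered the handle through the wide ring and let the wrench drop the last 3 cm or so onto it. Triangulated from two cameras, it hangs within 1° of vertical, with its shoulder at about (631, 24, 190) mm, roughly 4 mm from the ring's centre and level with its top. It showed no visible swing.
- **Clear of everything:** The hammer, bowl and can look unmoved in the last scene picture; I did not re-measure them. The gripper was open and pulled back 90 mm, with wrist force near 0 N.

**Disagreements:** The camera and arm readings of the nut's centre differed by about 1.5 mm, and I used the arm's reading for fitting the wrench. One rough wrist-camera estimate of the ring was about 6 mm off the two-camera one, so I ignored it.

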